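Filing the rim of an oak coaster blank

ROBOT

A 6-joint arm with a two-finger parallel gripper is mounted at the origin on the work surface. World frame = base frame: x ahead of the robot, y to its left, z up, the work surface at z = 0. Lengths are in m, angles in rad, forces in N, time in s.
With the tool pointing down it reaches from about 0.25 to 0.725 m from the base axis. Payload 4 kg.
Tool frame: the origin (TCP) lies midway between the tips of the shut fingers; the grasp point (between the pads) lies 19 mm behind it (bot.grasp_offset is the distance from the TCP to the grasp point, in m); z points along the fingers, y is the direction in which the jaws open and shut (so a half turn about z gives the same grasp; the last joint's range is limited). The gripper opens to 85 mm and grips with 20 to 120 N. Pads are 22 mm wide; open, the fingers measure 114 mm over their backs; the gripper's body (76 mm by 85 mm) begins 54 mm behind the grasp point. The pads swing forward as they close: fully open they stand 13 mm farther back than shut.
Start: joints at [-1.266, 0.241, 0.005, 1.335, 0, 1.571], TCP at [0.15, -0.477, 0.231] pointing down, gripper open.
Joint ranges: [-2.72, 2.72], [-1.05, 1.87], [-1.09, 1.28], [-1.99, 2.15], [-1.42, 1.44], [-3.14, 3.14]. Speed limits (rad/s): [2.79, 2.79, 3.14, 3.14, 3.14, 3.14].

INTERFACE

Orientations are given as a unit quaternion [x, y, z, w].
In Python, from workcell import sensors, optics, bot gives the robot as it stands.
- The arm moves only by the tool apply_moves, never from a script. Its argument "plan" is one flat list of numbers, 6 for each row, row after row: the shift along the tool's x, y, z in m, then the turn, a rotation vector about the tool's x, y, z in rad. In form: [tx, ty, tz, ax, ay, az, tx, ty, tz, ax, ay, az, ...]. A call has 1 to 12 rows; each row is the pose to reach, as a shift and turn from the pose commanded when the call began, along the tool's axes at that moment; what a row does not reach only later rows make up. A row lasts 1/12 s, in which the tool goes at most 41.7 mm and 7.16 degrees, less where a joint would pass 70% of its speed; a pose out of reach is approached as far as the arm can. A call with a gripper value outside its range is refused whole. "grip" is the finger opening in m, from 0 to 0.0854, set as the call begins (left out, the last holds). The fingers move at their own pace and stop on an object; the grip force is fixed at half the most. Time passes only in rows, so rows that repeat a pose let the fingers close. It gives the time, the measured TCP pose, the force and the opening at its end, in the units of the state.
- sensors.get_obs(): the state, without advancing time (a new reading comes with each control period).
- optics.camera(name): name is "scene" or "top" or "wrist"; returns a dict with "pixels" (420x560x3 uint8, red, green, blue), "fx", "fy", "cx", "cy" (pixels), "pose" (4x4, takes a point from camera to world coordinates); the wrist camera has in their place "tool_from_camera" (4x4, takes a point from camera to tool coordinates, whose origin is the TCP and whose axes are the flange's). Camera axes: x right, y up, looking along -z (the intrinsics and any distortion apply to the point x, -y, -z); pixel columns grow to the right and rows downward; lengths in m; the calibration is good to about 2 mm. A picture is of the moment at which its call begins: read the wrist's pose just before it. There is no depth.
- bot.job_done(): hands the job in, once; it reports no verdict.
The state is a dict: "clock": time; "joint_pos": joint angles; "joint_vel": joint speeds; "tau": joint torques, N m; "eef_pos": TCP position; "tool_rot": TCP orientation; "ft_force": force on the tool from outside, world axes, zero at the start; "ft_torque": the same for the moment, N m; "grip_width": finger opening in m.
Only numpy, scipy, OpenCV 4.12 (cv2) and the standard library are available. Lean on these libraries where they do the work, as an engineer would, in place of code of your own. Each camera call takes 0.05 s, during which the arm holds its last target.

TASK

Work the rim of the round oak coaster blank on its turning stand with the block file: lay the file's flat sole along the top of the rim and push it nose first, pressing lightly but firmly enough that the teeth carry the disc round, and lift it clear for every return so that the disc never turns back. Keep stroking until the dowel on the disc's face has gone round to the steel stop, then lay the file back in its wooden rest as it lay at the start. Touch the disc with nothing but the file, and leave the breakfast things where they stand.

Things in the scene. Friction and masses are not known exactly. Their poses are not given: they have to be found in the camera images.
- file_grip (a point): Loose block file, 0.22 kg: steel plate (sole) 120 mm long, 24 wide; on it a wooden back and an upright grip block 64 mm long, 24 wide, from 16 to 56 mm above the sole. This point: centre of length and width, 36 mm above the sole; x to the nose, z up. Grip the block from above, fingers on its long sides, middle of its length.
- file_nose (a point): Front edge of the file's sole, 60 mm ahead of the grip point, at sole height. A 12 mm wide tab reaches 10 mm farther: that end is the nose, the other is square. The sole is toothed along all its 120 mm.
- rest: Fixed wooden rest, 150 mm long (its x), 60 wide; origin at the centre of its underside, z up. The file lies centred on its floor, nose to the rest's +x, between four cheeks 10 mm high and 32 mm apart that stand 36 to 60 mm either way from the middle; the middle is open for fingers.
- rest_floor (a point): Centre of the rest's floor, 12 mm above the table, where the middle of the file's sole belongs.
- stand: Fixed turning stand, 110 mm (x) by 130 mm (y), origin at the centre of its underside. It holds the oak disc upright on a level spindle along its x. The disc's face with the dowel looks to the stand's +x. Behind the disc (-x) a steel plate and a wooden block stay below 100 mm. Strokes go over the top towards the stand's +y.
- axle (a point): Centre of the disc, 75 mm above the stand's underside (head unloaded). The disc is 80 mm across, 14 thick. The spindle's sprung head yields downward 1 mm per 4 N, 8 mm at most.
- rim_top (a point): Nominal top of the disc's rim, head unloaded, 115 mm above the stand's underside, mid-thickness; axes as the stand's; does not move with spring or disc. The blank is sawn out of true: as it turns, the real rim top rises and falls up to 4 mm either way of this.
- ahead (a point): An aiming point in the air 400 mm from rim_top towards the stand's +y: the direction in which the strokes go and the nose points.
- disc (a joint): Turn of the disc, rad; grows as the rim's top goes to the stand's +y. Starts at 0 to 0.6; at 4.6 the dowel (8 mm thick, 26 mm from the axis) is against the steel stop at the bottom, a hard stop. 1 rad is 40 mm of rim. Turns stiffly (0.13 N m) and stays where left: the file must press with 5 to 6 N to carry it, 8 to 11 N is good, over 15 N spoils the work.
- teapot: Bystander: white ceramic teapot with lid, 136 mm across the body, 132 high. Origin at the centre of its underside.
- mug_a: Bystander: matte black mug, 80 mm across, 90 high. Origin at the centre of its underside.
- mug_b: Bystander: matte black mug, 80 mm across, 90 high. Origin at the centre of its underside.
- egg_cup: Bystander: plastic egg cup, 50 mm across, 55 high. Origin at the centre of its underside.
- dipper: Bystander: wooden honey dipper lying down, 160 mm long, 30 mm thick. Origin at the centre of its underside.
- honey_jar: Bystander: glass honey jar, 66 mm across, 95 high. Origin at the centre of its underside.
- spoon: Bystander: steel spoon lying down, along its own x. Origin at the centre of its underside.
There are look-alikes about, which are no part of the job. What is shaped like the part that bears file_grip but purple is not meant.

How it is judged:
By the outcome, as a careful person would: the job done as asked, in the order asked, and still so for the second after the job is handed in, with the robot touching nothing.
It also fails if it takes over 72 s, if anything falls off the work surface, if the arm or the gripper's body presses on something with over 40 N, if the wrist force passes 120 N, or if a joint passes its speed limit or range.

## Working session

There is one attempt and no reset: what is moved stays moved. The work goes in short steps, Python scripts to look and compute and a tool call to move; the robot and the scene stay as the last step left them, time stands still between calls to the robot, and variables do not carry over. Pictures are saved under pics/ and viewed, and the job is handed in when it is done.

Besides the shell and the picture viewer there is one more tool, called in YAML: its name, and indented under it one key for each argument. apply_moves: Moves the arm, as the interface text tells. Its arguments: {"type":"object","properties":{"plan":{"type":"array","items":{"type":"number"}},"grip":{"type":"number"}},"required":["plan"]}

```bash
mkdir -p pics; ls
python3 - <<'E'
from workcell import sensors, optics, bot
import cv2,numpy as np
o=sensors.get_obs()
for k,v in o.items(): print(k,np.round(v,4))
for n in ["scene","top","wrist"]:
    c=optics.camera(n); cv2.imwrite(f"pics/{n}0.png",c["pixels"][:,:,::-1])
    print(n,{k:np.round(v,4).tolist() for k,v in c.items() if k!="pixels"})
E
```

```text
pics
clock 0.0
joint_pos [-1.266   0.2414  0.0038  1.3352 -0.      1.5708]
joint_vel [ 0.0016  0.0014  0.0003  0.001  -0.0009  0.002 ]
tau [-1.00000e-04 -3.72318e+01  2.52407e+01  1.69000e-02 -1.00000e-04
  0.00000e+00]
eef_pos [ 0.1499 -0.4764  0.2304]
tool_rot [ 9.884e-01  1.518e-01 -2.000e-04 -1.000e-03]
ft_force [-0.8236  0.6362 -0.1567]
ft_torque [-0.0361  0.0234 -0.0004]
grip_width 0.0854
scene {'fx': 430.928, 'fy': 430.928, 'cx': 276.6842, 'cy': 214.0393, 'pose': [[0.0988, -0.7647, 0.6368, 1.3006], [0.9951, 0.0716, -0.0684, -0.0016], [0.0067, 0.6404, 0.768, 1.0177], [0.0, 0.0, 0.0, 1.0]]}
top {'fx': 499.1459, 'fy': 499.1459, 'cx': 280.4022, 'cy': 214.5792, 'pose': [[0.0067, 0.9983, -0.0582, 0.4975], [-1.0, 0.0068, 0.0027, 0.0769], [0.0031, 0.0582, 0.9983, 1.5139], [0.0, 0.0, 0.0, 1.0]]}
wrist {'fx': 364.9229, 'fy': 364.9229, 'cx': 274.35, 'cy': 208.6683, 'tool_from_camera': [[0.0002, 0.9485, 0.3168, 0.081], [1.0, 0.0004, -0.0018, -0.0006], [-0.0018, 0.3168, -0.9485, -0.1418], [0.0, 0.0, 0.0, 1.0]]}
```

View pics/scene0.png

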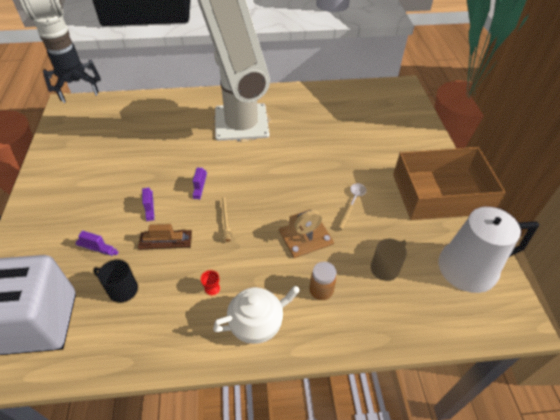

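View pics/top0.png

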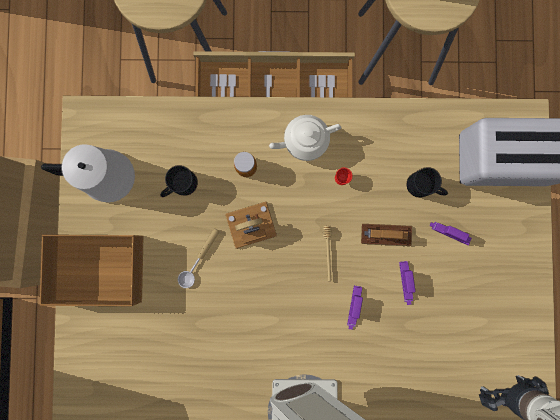

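View pics/wrist0.png

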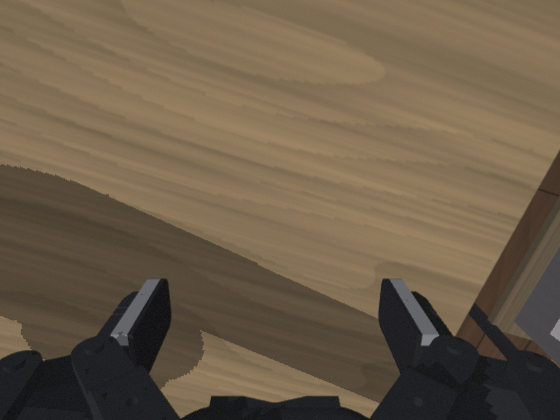

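The file sits in the wooden rest at top (387,234) and is brown. The purple look-alikes are at (451,233), (407,282) and (355,307). The stand is at (250,225). I'll confirm with enlarged crops.

```bash
cat > h.py <<'E'
import numpy as np,cv2
from workcell import sensors, optics, bot
from scipy.spatial.transform import Rotation as R
def ray(c,u,v,T=None):
    T=c["pose"] if T is None else T
    T=np.array(T)
    d=np.array([(u-c["cx"])/c["fx"],-(v-c["cy"])/c["fy"],-1.])
    return T[:3,3],T[:3,:3]@d
def onz(c,u,v,z,T=None):
    o,d=ray(c,u,v,T); return o+d*(z-o[2])/d[2]
def proj(c,p,T=None):
    T=np.array(c["pose"] if T is None else T)
    q=T[:3,:3].T@(np.array(p)-T[:3,3])
    return np.array([c["cx"]+c["fx"]*q[0]/-q[2], c["cy"]-c["fy"]*q[1]/-q[2]])
def toolT():
    o=sensors.get_obs(); T=np.eye(4); T[:3,:3]=R.from_quat(o["tool_rot"]).as_matrix(); T[:3,3]=o["eef_pos"]; return T
def wrist():
    T=toolT(); c=optics.camera("wrist"); return c,T@np.array(c["tool_from_camera"])
def tri(c1,u1,c2,u2):
    o1,d1=ray(c1,*u1);o2,d2=ray(c2,*u2);d1=d1/np.linalg.norm(d1);d2=d2/np.linalg.norm(d2)
    A=np.stack([d1,-d2],1);s=np.linalg.lstsq(A,o2-o1,rcond=None)[0]
    a,b=o1+s[0]*d1,o2+s[1]*d2; return (a+b)/2,np.linalg.norm(a-b)
def crop(img,u0,v0,u1,v1,k,name):
    cv2.imwrite("pics/"+name,cv2.resize(img[v0:v1,u0:u1,::-1],None,fx=k,fy=k,interpolation=cv2.INTER_CUBIC))
E
python3 - <<'E'
from h import *
t=cv2.imread("pics/top0.png")[:,:,::-1];s=cv2.imread("pics/scene0.png")[:,:,::-1]
a=cv2.resize(t[195:255,215:285],None,fx=5.6,fy=5,interpolation=2)
b=cv2.resize(t[204:264,350:420],None,fx=5.6,fy=5,interpolation=2)
c=cv2.resize(s[200:260,275:345],None,fx=5.6,fy=5,interpolation=2)
d=cv2.resize(s[210:270,130:200],None,fx=5.6,fy=5,interpolation=2)
cv2.imwrite("pics/crops.png",np.vstack([np.hstack([a,b]),np.hstack([c,d])])[:,:,::-1])
E
```

```text
(no output)
```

View pics/crops.png

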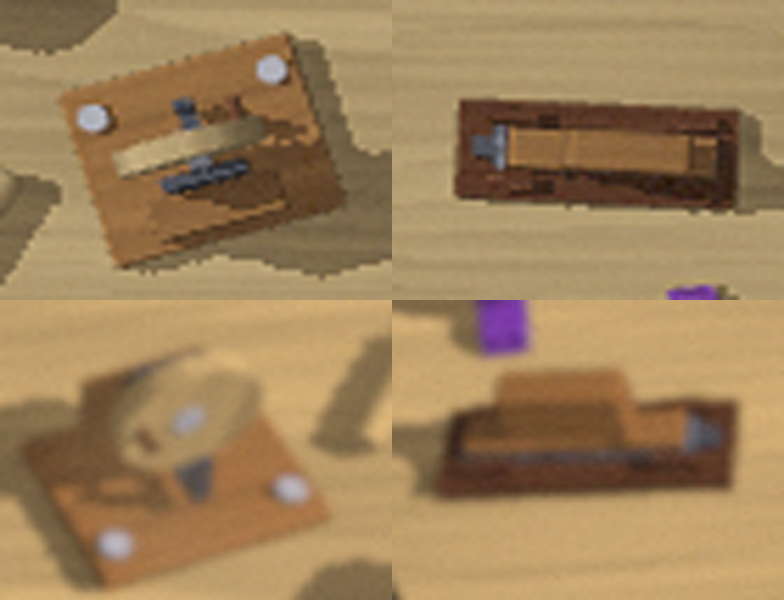

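Run:
```python
from h import *
c=optics.camera("top"); s=optics.camera("scene")
def A(x,y): return 215+x/5.6-.0,195+y/5
def B(x,y): return 350+x/5.6,204+y/5
def ang(d): return np.degrees(np.arctan2(d[1],d[0]))
# stand corners
P=[(58,100),(290,33),(347,205),(120,268)]
for z in (0.0,0.012,0.015):
    W=[onz(c,*A(*p),z)[:2] for p in P]
    print(z,"ctr",np.round(np.mean(W,0),4),[round(float(np.linalg.norm(W[i]-W[(i+1)%4])),4) for i in range(4)],[round(float(ang(W[i]-W[(i+1)%4])),1) for i in range(4)])
P=[(457-392,99),(740-392,110),(738-392,210),(455-392,197)]
for z in (0.0,0.012,.022):
    W=[onz(c,*B(*p),z)[:2] for p in P]
    print(z,"rest",np.round(np.mean(W,0),4),[round(float(np.linalg.norm(W[i]-W[(i+1)%4])),4) for i in range(4)],[round(float(ang(W[i]-W[(i+1)%4])),1) for i in range(4)])
# disc rim top in top view
for p in [(115,165),(265,125),(190,145)]: print(onz(c,*A(*p),0.1 ))
for p in [(190,145)]: print('rimtop',onz(c,*A(*p),0.115 ))
for n,u,v,z in [("teapot",307,137,.1),("egg",344,176,.055),("mug",424,182,.09),("jar",245,164,.095),("mug2",181,180,.09),("dipper",329,255,.02),("spoonend",222,232,.01),('spout',275,146,.1)]:
    print(n,np.round(onz(c,u,v,z),3))
```

```text
0.0 ctr [0.5527 0.1606] [0.1322, 0.1091, 0.1284, 0.1074] [108.4, 16.9, -72.4, -161.1]
0.012 ctr [0.5523 0.1599] [0.1312, 0.1082, 0.1274, 0.1065] [108.4, 16.9, -72.4, -161.1]
0.015 ctr [0.5522 0.1597] [0.1309, 0.108, 0.1271, 0.1063] [108.4, 16.9, -72.4, -161.1]
0.0 rest [ 0.5266 -0.25  ] [0.1536, 0.0606, 0.1533, 0.0594] [87.9, -1.5, -92.6, 178.8]
0.012 rest [ 0.5264 -0.2474] [0.1524, 0.0602, 0.1521, 0.059] [87.9, -1.5, -92.6, 178.8]
0.022 rest [ 0.5262 -0.2453] [0.1514, 0.0598, 0.1511, 0.0586] [87.9, -1.5, -92.6, 178.8]
[0.54102483 0.19987199 0.1       ]
[0.56422172 0.12421963 0.1       ]
[0.55261689 0.16206664 0.1       ]
rimtop [0.55203191 0.16116339 0.115     ]
teapot [ 0.803 -0.002  0.1  ]
egg [ 0.698 -0.113  0.055]
mug [ 0.677 -0.339  0.09 ]
jar [0.725 0.175 0.095]
mug2 [0.678 0.359 0.09 ]
dipper [ 0.465 -0.073  0.02 ]
spoonend [0.531 0.248 0.01 ]
spout [0.776 0.09  0.1  ]
```

```bash
cat >> h.py <<'E'
def Rdown(az):  # tool x at azimuth az (deg), z down
    a=np.radians(az); x=np.array([np.cos(a),np.sin(a),0]); z=np.array([0,0,-1.]); return np.stack([x,np.cross(z,x),z],1)
def go(p,az,show=True):
    T=toolT(); Rt=T[:3,:3]
    sh=Rt.T@(np.array(p)-T[:3,3]); rv=R.from_matrix(Rt.T@Rdown(az)).as_rotvec()
    print("shift",np.round(sh,4),"rot",np.round(rv,4),"dist",round(float(np.linalg.norm(sh)),3)); return sh,rv
def st():
    o=sensors.get_obs(); Rt=R.from_quat(o["tool_rot"]).as_matrix()
    print("t",round(float(o["clock"]),2),"tcp",np.round(o["eef_pos"],4),"az",round(float(np.degrees(np.arctan2(Rt[1,0],Rt[0,0]))),2),"tilt z",np.round(Rt[:,2],4),"F",np.round(o["ft_force"],2),"M",np.round(o["ft_torque"],2),"w",round(float(o["grip_width"]),4))
E
python3 -c "
from h import *
st(); go((0.526,-0.247,0.20),87.7)"
```

```text
t 0.25 tcp [ 0.15   -0.4767  0.2309] az 17.46 tilt z [-3.e-04  1.e-03 -1.e+00] F [ 0.05  0.25 -0.16] M [ 0.02  0.04 -0.02] w 0.085
shift [ 0.4276 -0.1062  0.031 ] rot [-9.0000e-04 -6.0000e-04 -1.2259e+00] dist 0.442
```

apply_moves:
  plan: [0.428,-0.106,0.031,0,0,-1.226,0.428,-0.106,0.031,0,0,-1.226,0.428,-0.106,0.031,0,0,-1.226,0.428,-0.106,0.031,0,0,-1.226,0.428,-0.106,0.031,0,0,-1.226,0.428,-0.106,0.031,0,0,-1.226,0.428,-0.106,0.031,0,0,-1.226,0.428,-0.106,0.031,0,0,-1.226,0.428,-0.106,0.031,0,0,-1.226,0.428,-0.106,0.031,0,0,-1.226,0.428,-0.106,0.031,0,0,-1.226,0.428,-0.106,0.031,0,0,-1.226]

```text
clock: 1.25
eef_pos: [0.5305, -0.2439, 0.199]
tool_rot: [0.719, 0.695, 0.001, -0.0]
ft_force: [-0.5, -0.2, 0.8]
grip_width: 0.0855
```

apply_moves:
  plan: [0,0,0,0,0,0,0,0,0,0,0,0]

```text
clock: 1.42
eef_pos: [0.526, -0.2474, 0.1999]
tool_rot: [0.721, 0.693, -0.0, -0.001]
ft_force: [-0.1, 1.1, -0.9]
grip_width: 0.0856
```

```bash
python3 -c "
from h import *
st(); go((0.526,-0.247,0.20),87.7)
c,T=wrist(); cv2.imwrite('pics/w1.png',c['pixels'][:,:,::-1]); np.save('w1T.npy',T); st()"
```

```text
t 1.42 tcp [ 0.526  -0.2474  0.1999] az 87.71 tilt z [-1.3e-03  1.0e-04 -1.0e+00] F [-0.05  1.12 -0.86] M [ 0.    0.03 -0.02] w 0.0856
shift [ 0.0004  0.     -0.0001] rot [-0.0013 -0.0001  0.0002] dist 0.0
t 1.47 tcp [ 0.5256 -0.2479  0.2002] az 87.65 tilt z [-9.e-04  0.e+00 -1.e+00] F [-0.32  0.33  0.28] M [0.01 0.02 0.02] w 0.0853
```

View pics/w1.png

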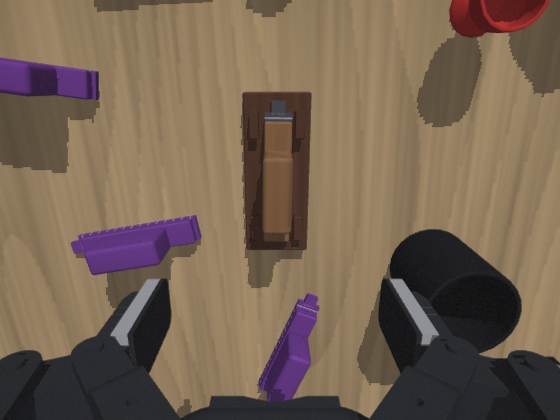

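The wrist view shows the brown file with its steel nose tab up (278,107), lying in the dark rest at columns 243–311 and rows 93–249. The purple look-alikes lie outside it. Next is an enlarged crop.

```bash
python3 -c "
from h import *
i=cv2.imread('pics/w1.png')[:,:,::-1]; crop(i,225,85,325,260,3.4,'w1c.png')"
```

```text
(no output)
```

View pics/w1c.png

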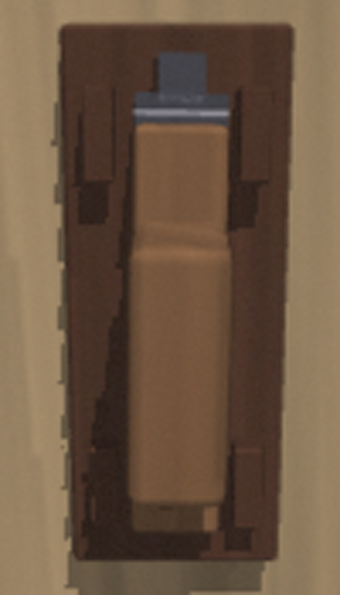

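```bash
python3 -c "
from h import *
c=optics.camera('wrist'); T=np.load('w1T.npy')
def f(P,z):
    W=np.array([onz(c,225+x/3.4-.35,85+y/3.4-.35,z,T)[:2] for x,y in P]); 
    print(z,np.round(W,4).tolist(),'ctr',np.round(W.mean(0),4),'az',np.degrees(np.arctan2(*((W[0]+W[1]-W[2]-W[3])[::-1]))),'len',np.linalg.norm((W[0]+W[1]-W[2]-W[3])/2),'wid',np.linalg.norm(W[0]-W[1]),np.linalg.norm(W[2]-W[3]))
f([(130,252),(231,252),(226,500),(129,500)],.068)
f([(62,25),(293,25),(277,559),(73,559)],.012)
f([(133,98),(229,98),(277,559),(73,559)],.013)
"
```

```text
0.068 [[0.5178, -0.2173], [0.5403, -0.2182], [0.5377, -0.2776], [0.5146, -0.2767]] ctr [ 0.5276 -0.2474] az 87.20369182593046 len 0.05945635552086322 wid 0.022470637812310377 0.023058437253075333
0.012 [[0.5012, -0.1693], [0.5597, -0.1716], [0.5538, -0.3196], [0.4945, -0.3172]] ctr [ 0.5273 -0.2444] az 87.5653039899303 len 0.1480767108228492 wid 0.05847788013357049 0.059382700380142754
0.013 [[0.5183, -0.1878], [0.543, -0.1888], [0.5537, -0.3191], [0.4946, -0.3168]] ctr [ 0.5274 -0.2531] az 87.1281734006545 len 0.12976488442207745 wid 0.0246681310743951 0.05920260402186791
```

```bash
python3 -c "
from h import *
print(bot.grasp_offset); st(); go((0.5272,-0.2470,0.028),87.5)"
```

```text
0.0187
t 1.52 tcp [ 0.5255 -0.2482  0.2004] az 87.61 tilt z [-4.e-04 -1.e-04 -1.e+00] F [-0.21  0.02  1.27] M [ 0.03  0.03 -0.01] w 0.0854
shift [0.0013 0.0017 0.1724] rot [-0.0004  0.0001  0.002 ] dist 0.172
```

apply_moves:
  plan: [0.001,0.0015,0.035,0,0,0.002,0.001,0.0015,0.07,0,0,0.002,0.001,0.0015,0.105,0,0,0.002,0.001,0.0015,0.135,0,0,0.002,0.001,0.0015,0.155,0,0,0.002,0.001,0.0015,0.166,0,0,0.002,0.001,0.0015,0.172,0,0,0.002,0.001,0.0015,0.172,0,0,0.002]

```text
clock: 2.18
eef_pos: [0.5272, -0.247, 0.0278]
tool_rot: [0.722, 0.692, -0.0, -0.001]
ft_force: [0.3, -0.3, 0.7]
grip_width: 0.0851
```

apply_moves:
  plan: [0,0,0,0,0,0,0,0,0,0,0,0,0,0,0,0,0,0,0,0,0,0,0,0,0,0,0,0,0,0,0,0,0,0,0,0,0,0,0,0,0,0]
  grip: 0.01

```text
clock: 2.77
eef_pos: [0.5287, -0.2467, 0.0293]
tool_rot: [0.722, 0.692, 0.0, 0.001]
ft_force: [-1.0, 0.2, 4.4]
grip_width: 0.023
```

```bash
python3 -c "
from h import *
st()
c,T=wrist(); cv2.imwrite('pics/w2.png',c['pixels'][:,:,::-1]);st()"
```

```text
t 2.77 tcp [ 0.5287 -0.2467  0.0293] az 87.6 tilt z [ 1.5e-03 -8.0e-04 -1.0e+00] F [-1.02  0.22  4.42] M [-0.    0.16 -0.07] w 0.023
t 2.82 tcp [ 0.5287 -0.2467  0.0293] az 87.6 tilt z [ 1.6e-03 -8.0e-04 -1.0e+00] F [-0.92  0.79  5.69] M [-0.01  0.19  0.04] w 0.0231
```

View pics/w2.png

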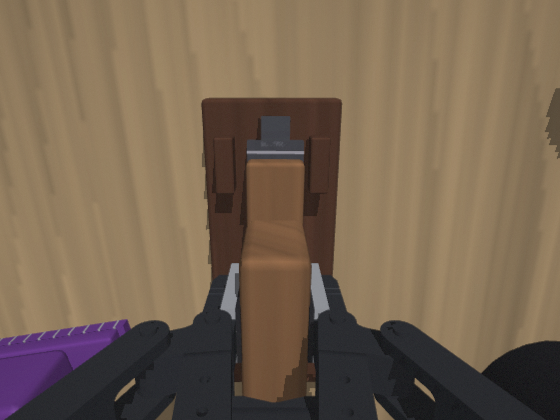

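apply_moves:
  plan: [0,0,-0.005,0,0,0,0,0,-0.015,0,0,0,0,0,-0.035,0,0,0,0,0,-0.06,0,0,0,0,0,-0.09,0,0,0,0,0,-0.12,0,0,0,0,0,-0.145,0,0,0,0,0,-0.16,0,0,0,0,0,-0.17,0,0,0,0,0,-0.17,0,0,0,0,0,-0.17,0,0,0]

```text
clock: 3.73
eef_pos: [0.5278, -0.2463, 0.198]
tool_rot: [0.722, 0.692, -0.0, -0.0]
ft_force: [0.0, 1.3, -3.0]
grip_width: 0.0238
```

```bash
python3 -c "
from h import *
st()
c,T=wrist(); cv2.imwrite('pics/w3.png',c['pixels'][:,:,::-1]);st();optics.camera('wrist');st();
# stroke frame: start point 60 mm behind rim top
u=np.array([np.cos(np.radians(107.6)),np.sin(np.radians(107.6)),0]);p=np.array([.5523,.1605,0])-0.06*u; p[2]=.2; go(p,107.6)"
```

```text
t 3.73 tcp [ 0.5278 -0.2463  0.198 ] az 87.59 tilt z [-4.e-04  2.e-04 -1.e+00] F [ 0.04  1.31 -3.01] M [ 0.01  0.08 -0.  ] w 0.0238
t 3.78 tcp [ 0.5273 -0.2461  0.1969] az 87.59 tilt z [-0.0023  0.0011 -1.    ] F [-0.64 -0.87 -3.18] M [ 0.03  0.02 -0.01] w 0.0232
t 3.83 tcp [ 0.527  -0.246   0.1964] az 87.6 tilt z [-0.0033  0.0015 -1.    ] F [-0.01 -0.89 -3.04] M [ 0.04 -0.05 -0.01] w 0.0235
shift [ 0.3508  0.0287 -0.0032] rot [-0.003  -0.002  -0.3491] dist 0.352
```

View pics/w3.png

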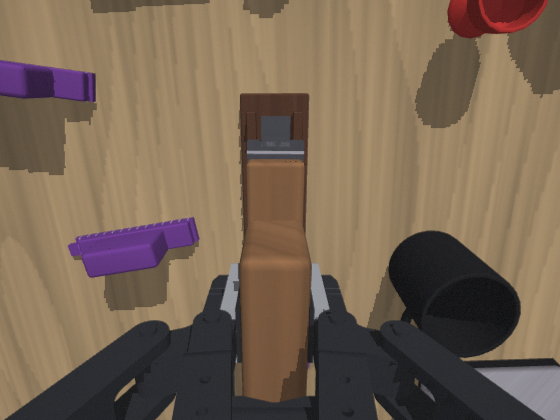

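apply_moves:
  plan: [0.015,0.001,0,0,0,-0.02,0.045,0.004,0,0,0,-0.05,0.08,0.007,0,0,0,-0.09,0.12,0.01,0,0,0,-0.13,0.16,0.013,0,0,0,-0.17,0.2,0.016,0,0,0,-0.21,0.24,0.02,0,0,0,-0.25,0.28,0.023,-0.001,0,0,-0.29,0.31,0.026,-0.002,0,0,-0.32,0.335,0.028,-0.002,0,0,-0.345,0.349,0.029,-0.003,0,0,-0.349,0.351,0.029,-0.003,0,0,-0.349]

```text
clock: 4.83
eef_pos: [0.5711, 0.1062, 0.2001]
tool_rot: [0.589, 0.808, -0.0, -0.001]
ft_force: [0.6, 0.5, -3.0]
grip_width: 0.0233
```

apply_moves:
  plan: [0,0,0,0,0,0,0,0,0,0,0,0]

```text
clock: 5.0
eef_pos: [0.5712, 0.1021, 0.2006]
tool_rot: [0.591, 0.807, -0.001, -0.0]
ft_force: [0.3, 0.1, -3.0]
grip_width: 0.0235
```

```bash
python3 -c "
from h import *
st()
c,T=wrist(); cv2.imwrite('pics/w4.png',c['pixels'][:,:,::-1]); np.save('w4T.npy',T);st()
c=optics.camera('scene'); crop(c['pixels'],240,150,360,270,4,'s4.png')"
```

```text
t 5.0 tcp [0.5712 0.1021 0.2006] az 107.54 tilt z [-0.0016 -0.001  -1.    ] F [ 0.33  0.09 -2.99] M [-0.02  0.    0.01] w 0.0235
t 5.05 tcp [0.5714 0.1017 0.2009] az 107.49 tilt z [-1.1e-03 -8.0e-04 -1.0e+00] F [-0.39 -0.64 -2.52] M [-0.   -0.06 -0.  ] w 0.0237
```

View pics/w4.png

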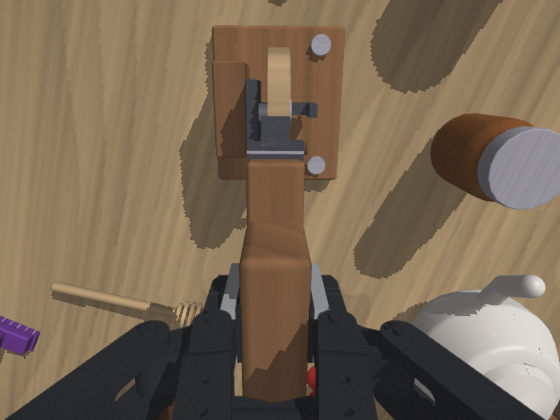

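View pics/s4.png

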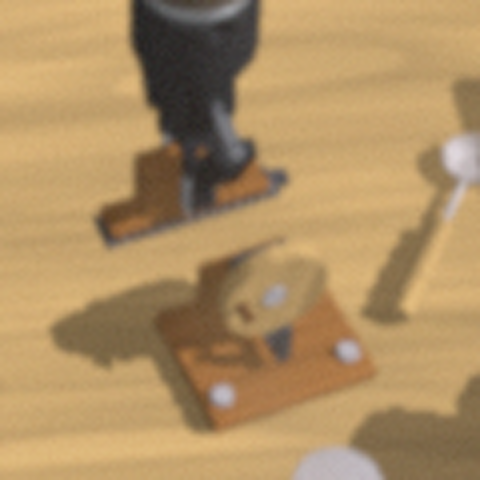

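```bash
python3 -c "
from h import *
c=optics.camera('wrist'); T=np.load('w4T.npy')
for z in (.01,.015):
    W=np.array([onz(c,x,y,z,T)[:2] for x,y in [(213,27),(344,27),(336,180),(219,180)]])
    n=np.linalg.norm; print(z,'ctr',W.mean(0).round(4),'az',np.degrees(np.arctan2(*((W[0]+W[1]-W[2]-W[3])[::-1]))).round(2),'sides',[n(W[i]-W[(i+1)%4]).round(4) for i in range(4)])
a=onz(c,268,90,.115,T);b=onz(c,291,90,.115,T);d=onz(c,279,50,.1,T)
u=np.array([np.cos(np.radians(107.6)),np.sin(np.radians(107.6))]);v=np.array([u[1],-u[0]])
for p in (a,b,d): q=p[:2]-np.array([.5523,.1605]); print(p.round(4),'along',(q@u).round(4),'lat(+x stand)',(q@v).round(4))
"
```

```text
0.01 ctr [0.5543 0.1632] az 107.34 sides [np.float64(0.1079), np.float64(0.1294), np.float64(0.1095), np.float64(0.1295)]
0.015 ctr [0.5542 0.1634] az 107.34 sides [np.float64(0.1062), np.float64(0.1275), np.float64(0.1079), np.float64(0.1276)]
[0.543  0.1768 0.115 ] along 0.0184 lat(+x stand) -0.0039
[0.556  0.1809 0.115 ] along 0.0183 lat(+x stand) 0.0097
[0.5423 0.2008 0.1   ] along 0.0415 lat(+x stand) 0.0027
```

```bash
cat >> h.py <<'E'
C=np.array([.5536,.1620]); AZ=107.5
u=np.array([np.cos(np.radians(AZ)),np.sin(np.radians(AZ))]);v=np.array([u[1],-u[0]])
def tgt(s,z,l=0.): 
    p=C+s*u+l*v; return go((p[0],p[1],z),AZ)
def sl():
    q=toolT()[:2,3]-C; print("s %.4f lat %.4f"%(q@u,q@v)); st()
E
python3 -c "
from h import *
sl(); tgt(-.035,.145)"
```

```text
s -0.0632 lat -0.0010
t 5.15 tcp [0.5716 0.1014 0.2012] az 107.45 tilt z [-4.e-04 -4.e-04 -1.e+00] F [ 0.91 -1.05 -2.22] M [-0.01 -0.03  0.08] w 0.0236
shift [0.0282 0.001  0.0562] rot [-0.0005  0.0003 -0.0008] dist 0.063
```

apply_moves:
  plan: [0.004,0.0002,0.008,0,0,-0.001,0.01,0.0004,0.02,0,0,-0.001,0.018,0.0006,0.034,0,0,-0.001,0.024,0.0009,0.047,0,0,-0.001,0.027,0.001,0.054,0,0,-0.001,0.028,0.001,0.056,0,0,-0.001,0.028,0.001,0.056,0,0,-0.001,0.028,0.001,0.056,0,0,-0.001,0.028,0.001,0.056,0,0,-0.001,0.028,0.001,0.056,0,0,-0.001]

```text
clock: 5.98
eef_pos: [0.565, 0.1298, 0.1462]
tool_rot: [0.59, 0.807, 0.001, 0.001]
ft_force: [0.1, -0.2, -2.9]
grip_width: 0.0234
```

```bash
python3 -c "
from h import *
sl()
c=optics.camera('scene'); crop(c['pixels'],240,150,360,270,5,'s5.png');sl()"
```

```text
s -0.0341 lat 0.0012
t 5.98 tcp [0.565  0.1298 0.1462] az 107.62 tilt z [ 1.8e-03  3.0e-04 -1.0e+00] F [ 0.08 -0.23 -2.87] M [-0.02  0.01 -0.01] w 0.0234
s -0.0341 lat 0.0011
t 6.03 tcp [0.5649 0.1299 0.1461] az 107.62 tilt z [ 1.6e-03  3.0e-04 -1.0e+00] F [-0.08  0.31 -3.22] M [ 0.01 -0.   -0.01] w 0.0236
```

View pics/s5.png

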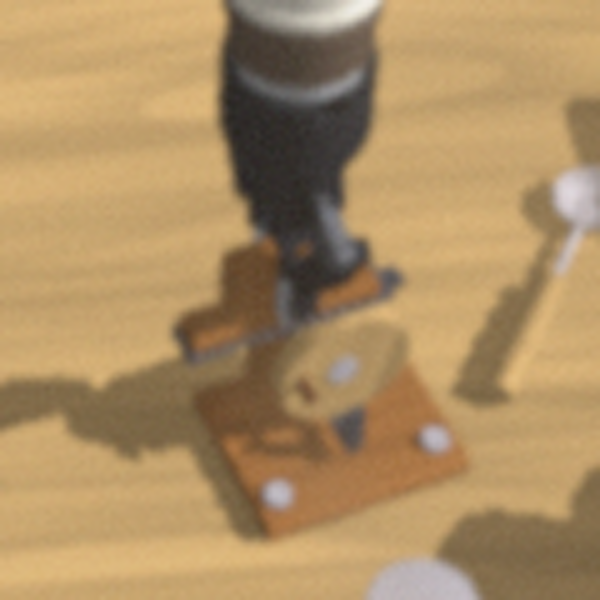

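apply_moves:
  plan: [0,0,0.003,0,0,0,0,0,0.006,0,0,0,0,0,0.008,0,0,0]

```text
clock: 6.28
eef_pos: [0.5641, 0.1299, 0.1369]
tool_rot: [0.59, 0.807, -0.0, -0.0]
ft_force: [-0.3, -0.4, -2.5]
grip_width: 0.0235
```

apply_moves:
  plan: [0,0,0.001,0,0,0,0,0,0.002,0,0,0]

```text
clock: 6.45
eef_pos: [0.564, 0.13, 0.1349]
tool_rot: [0.59, 0.807, -0.0, -0.0]
ft_force: [0.3, -0.4, -2.7]
grip_width: 0.0235
```

apply_moves:
  plan: [0,0,0.001,0,0,0,0,0,0.002,0,0,0]

```text
clock: 6.62
eef_pos: [0.5643, 0.13, 0.1332]
tool_rot: [0.59, 0.807, 0.0, -0.0]
ft_force: [-1.0, -0.0, -2.7]
grip_width: 0.0232
```

apply_moves:
  plan: [0,0,0.001,0,0,0,0,0,0.002,0,0,0]

```text
clock: 6.78
eef_pos: [0.5643, 0.13, 0.1312]
tool_rot: [0.59, 0.807, 0.0, 0.0]
ft_force: [-0.6, 0.3, -2.8]
grip_width: 0.0237
```

apply_moves:
  plan: [0,0,0.001,0,0,0,0,0,0.001,0,0,0]

```text
clock: 6.95
eef_pos: [0.5641, 0.13, 0.1301]
tool_rot: [0.59, 0.807, -0.0, -0.0]
ft_force: [-0.3, 0.2, -2.7]
grip_width: 0.0235
```

apply_moves:
  plan: [0,0,0.0007,0,0,0,0,0,0.0015,0,0,0]

```text
clock: 7.12
eef_pos: [0.5644, 0.13, 0.1289]
tool_rot: [0.59, 0.807, 0.0, 0.0]
ft_force: [0.3, 0.4, -2.4]
grip_width: 0.0232
```

apply_moves:
  plan: [0,0,0.001,0,0,0,0,0,0.001,0,0,0]

```text
clock: 7.28
eef_pos: [0.5644, 0.13, 0.1279]
tool_rot: [0.59, 0.807, 0.0, 0.0]
ft_force: [-0.3, -1.3, -1.3]
grip_width: 0.0231
```

apply_moves:
  plan: [0,0,0.0005,0,0,0,0,0,0.001,0,0,0]

```text
clock: 7.45
eef_pos: [0.5644, 0.13, 0.1273]
tool_rot: [0.59, 0.807, 0.0, 0.0]
ft_force: [-0.9, 0.4, 1.7]
grip_width: 0.0233
```

apply_moves:
  plan: [0,0,0.0005,0,0,0,0,0,0.0005,0,0,0]

```text
clock: 7.62
eef_pos: [0.5644, 0.13, 0.1269]
tool_rot: [0.59, 0.807, 0.0, 0.0]
ft_force: [-1.2, -0.3, 1.9]
grip_width: 0.0238
```

apply_moves:
  plan: [0,0,0.0006,0,0,0,0,0,0.0012,0,0,0]

```text
clock: 7.78
eef_pos: [0.5645, 0.13, 0.1259]
tool_rot: [0.59, 0.807, 0.0, 0.0]
ft_force: [-2.2, -1.9, 6.4]
grip_width: 0.0235
```

```bash
python3 -c "
from h import *
sl()"
```

```text
s -0.0338 lat 0.0008
t 7.78 tcp [0.5645 0.13   0.1259] az 107.65 tilt z [ 1.e-03  2.e-04 -1.e+00] F [-2.21 -1.93  6.42] M [-0.08  0.58  0.1 ] w 0.0235
```

apply_moves:
  plan: [0.0015,0,0,0,0,0,0.0035,0,0,0,0,0,0.006,0,0,0,0,0]

```text
clock: 8.03
eef_pos: [0.563, 0.1347, 0.126]
tool_rot: [0.591, 0.807, -0.0, 0.001]
ft_force: [-0.6, -3.2, 5.3]
grip_width: 0.0232
```

```bash
python3 -c "
from h import *
sl()"
```

```text
s -0.0289 lat 0.0007
t 8.03 tcp [0.563  0.1347 0.126 ] az 107.59 tilt z [ 0.0017 -0.0019 -1.    ] F [-0.59 -3.21  5.35] M [-0.61  0.4   0.04] w 0.0232
```

apply_moves:
  plan: [0.0025,0,0.0002,0,0,0,0.005,0,0.0003,0,0,0,0.0075,0,0.0004,0,0,0]

```text
clock: 8.28
eef_pos: [0.5607, 0.1418, 0.1255]
tool_rot: [0.591, 0.807, -0.0, 0.001]
ft_force: [-1.7, -5.2, 4.1]
grip_width: 0.0235
```

apply_moves:
  plan: [0.0025,0,0,0,0,0,0.005,0,0,0,0,0]

```text
clock: 8.45
eef_pos: [0.5593, 0.1465, 0.1255]
tool_rot: [0.591, 0.807, -0.0, 0.001]
ft_force: [-0.3, -3.6, 5.3]
grip_width: 0.0235
```

apply_moves:
  plan: [0.0025,0,0.0003,0,0,0,0.005,0,0.0005,0,0,0,0.0075,0,0.0006,0,0,0]

```text
clock: 8.7
eef_pos: [0.557, 0.1537, 0.125]
tool_rot: [0.591, 0.807, -0.0, 0.001]
ft_force: [-1.5, -3.9, 5.4]
grip_width: 0.0233
```

```bash
python3 -c "
from h import *
sl();c=optics.camera('scene'); crop(c['pixels'],240,150,360,270,5,'s6.png');sl()"
```

```text
s -0.0089 lat 0.0008
t 8.7 tcp [0.557  0.1537 0.125 ] az 107.59 tilt z [ 0.0019 -0.0021 -1.    ] F [-1.47 -3.9   5.43] M [-0.91  0.29  0.04] w 0.0233
s -0.0084 lat 0.0008
t 8.75 tcp [0.5569 0.1542 0.125 ] az 107.62 tilt z [ 0.0018 -0.0017 -1.    ] F [-0.47 -4.    6.65] M [-0.87  0.28 -0.  ] w 0.0236
```

View pics/s6.png

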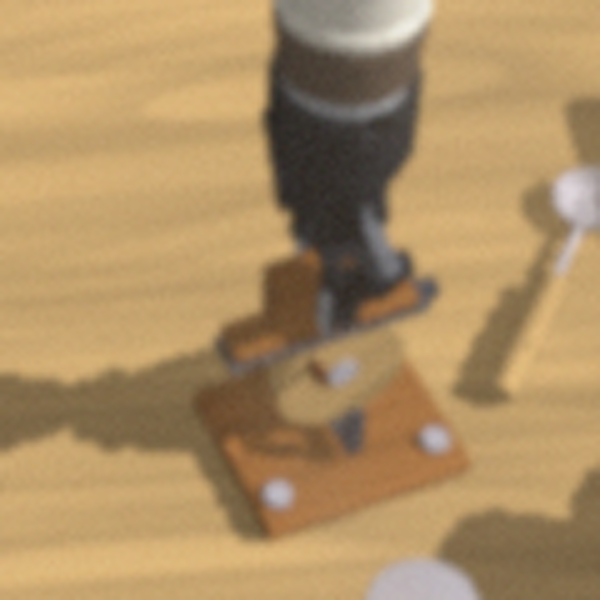

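The dowel moved from (305,390) to (320,370) in the crop, so the disc turns with the file. I'll continue the stroke.

apply_moves:
  plan: [0.0025,0,0.0001,0,0,0,0.005,0,0.0002,0,0,0,0.0075,0,0.0003,0,0,0]

```text
clock: 9.0
eef_pos: [0.5548, 0.1608, 0.1248]
tool_rot: [0.591, 0.807, -0.0, 0.002]
ft_force: [-1.0, -4.2, 6.9]
grip_width: 0.0229
```

apply_moves:
  plan: [0.0025,0,0.0001,0,0,0,0.005,0,0.0001,0,0,0,0.0075,0,0.0002,0,0,0]

```text
clock: 9.25
eef_pos: [0.5526, 0.1678, 0.1248]
tool_rot: [0.591, 0.807, -0.0, 0.002]
ft_force: [-2.1, -4.1, 7.5]
grip_width: 0.0228
```

apply_moves:
  plan: [0.0025,0,-0.0003,0,0,0,0.005,0,-0.0005,0,0,0,0.0075,0,-0.0007,0,0,0]

```text
clock: 9.5
eef_pos: [0.5504, 0.1749, 0.1254]
tool_rot: [0.591, 0.807, -0.0, 0.002]
ft_force: [-1.8, -4.7, 7.0]
grip_width: 0.0233
```

apply_moves:
  plan: [0.0025,0,-0.0002,0,0,0,0.005,0,-0.0004,0,0,0]

```text
clock: 9.67
eef_pos: [0.5489, 0.1796, 0.1258]
tool_rot: [0.591, 0.807, -0.0, 0.002]
ft_force: [-0.7, -4.3, 6.3]
grip_width: 0.0236
```

apply_moves:
  plan: [0.0025,0,-0.0002,0,0,0,0.005,0,-0.0005,0,0,0,0.0075,0,-0.0007,0,0,0]

```text
clock: 9.92
eef_pos: [0.5467, 0.1867, 0.1264]
tool_rot: [0.591, 0.807, -0.001, 0.002]
ft_force: [-1.1, -4.5, 6.1]
grip_width: 0.0232
```

apply_moves:
  plan: [0.0025,0,-0.0003,0,0,0,0.005,0,-0.0006,0,0,0,0.007,0,-0.0008,0,0,0]

```text
clock: 10.17
eef_pos: [0.5446, 0.1935, 0.1271]
tool_rot: [0.591, 0.807, -0.0, 0.002]
ft_force: [-0.3, -4.6, 5.3]
grip_width: 0.0233
```

```bash
python3 -c "
from h import *
sl()"
```

```text
s 0.0327 lat 0.0009
t 10.17 tcp [0.5446 0.1935 0.1271] az 107.58 tilt z [ 0.0027 -0.0032 -1.    ] F [-0.28 -4.59  5.35] M [-1.32 -0.07 -0.04] w 0.0233
```

apply_moves:
  plan: [0.002,0,-0.002,0,0,0,0.003,0,-0.006,0,0,0,0.003,0,-0.011,0,0,0,0.001,0,-0.016,0,0,0,-0.01,0,-0.019,0,0,0,-0.025,0,-0.02,0,0,0,-0.042,0,-0.02,0,0,0,-0.056,0,-0.02,0,0,0,-0.064,0,-0.018,0,0,0,-0.069,0,-0.013,0,0,0,-0.0705,0,-0.009,0,0,0,-0.0705,0,-0.0075,0,0,0]

```text
clock: 11.17
eef_pos: [0.5643, 0.1272, 0.1324]
tool_rot: [0.591, 0.807, -0.001, -0.001]
ft_force: [-0.7, 0.7, -2.5]
grip_width: 0.0234
```

apply_moves:
  plan: [0,0,0,0,0,0,0,0,0,0,0,0,0,0,0,0,0,0]

```text
clock: 11.42
eef_pos: [0.5649, 0.1283, 0.1337]
tool_rot: [0.59, 0.808, 0.0, -0.0]
ft_force: [1.1, -0.7, -3.0]
grip_width: 0.0235
```

```bash
python3 -c "
from h import *
sl();c=optics.camera('scene'); crop(c['pixels'],240,150,360,270,5,'s7.png');sl()"
```

```text
s -0.0355 lat 0.0007
t 11.42 tcp [0.5649 0.1283 0.1337] az 107.71 tilt z [ 0.e+00  2.e-04 -1.e+00] F [ 1.06 -0.68 -2.99] M [ 0.04 -0.03  0.02] w 0.0235
s -0.0356 lat 0.0007
t 11.47 tcp [0.565  0.1282 0.1339] az 107.7 tilt z [ 3.e-04  2.e-04 -1.e+00] F [ 1.15  0.66 -2.77] M [-0.02 -0.05  0.01] w 0.0235
```

View pics/s7.png

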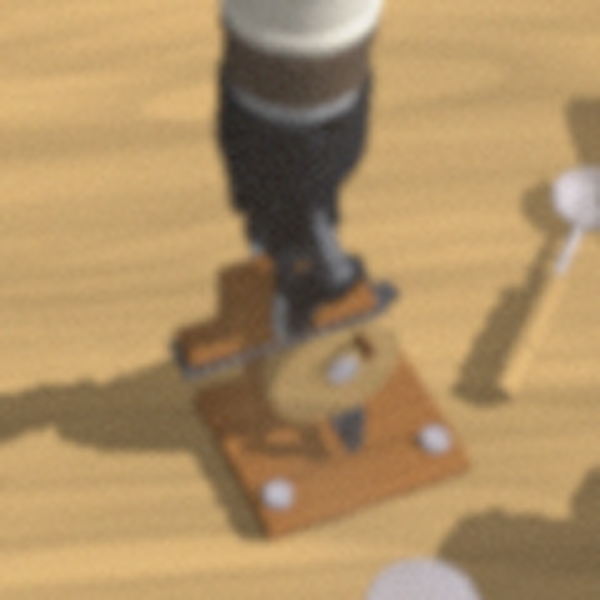

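apply_moves:
  plan: [0,0,0.001,0,0,0,0,0,0.002,0,0,0,0,0,0.003,0,0,0]

```text
clock: 11.72
eef_pos: [0.565, 0.1279, 0.1308]
tool_rot: [0.59, 0.807, 0.0, 0.0]
ft_force: [-0.0, -0.5, -2.5]
grip_width: 0.0234
```

apply_moves:
  plan: [0,0,0.001,0,0,0,0,0,0.0015,0,0,0]

```text
clock: 11.88
eef_pos: [0.565, 0.1277, 0.1291]
tool_rot: [0.59, 0.807, 0.0, -0.0]
ft_force: [-0.2, -0.5, -1.6]
grip_width: 0.0232
```

Contact is just starting. I'll press on to about 9 N net.

apply_moves:
  plan: [0,0,0.0006,0,0,0,0,0,0.0012,0,0,0,0,0,0.0016,0,0,0]

```text
clock: 12.13
eef_pos: [0.5651, 0.1277, 0.1282]
tool_rot: [0.59, 0.807, 0.0, 0.0]
ft_force: [-1.8, -0.5, 2.2]
grip_width: 0.0234
```

apply_moves:
  plan: [0,0,0.0004,0,0,0,0,0,0.0008,0,0,0]

```text
clock: 12.3
eef_pos: [0.5651, 0.1276, 0.1275]
tool_rot: [0.59, 0.807, 0.0, 0.0]
ft_force: [-2.1, -0.4, 4.4]
grip_width: 0.0231
```

apply_moves:
  plan: [0.0015,0,0.0003,0,0,0,0.0035,0,0.0003,0,0,0,0.006,0,0.0002,0,0,0]

```text
clock: 12.55
eef_pos: [0.5638, 0.1316, 0.1276]
tool_rot: [0.591, 0.807, -0.001, 0.002]
ft_force: [-1.9, -5.2, 6.3]
grip_width: 0.0233
```

apply_moves:
  plan: [0.0025,0,-0.0002,0,0,0,0.005,0,-0.0004,0,0,0]

```text
clock: 12.72
eef_pos: [0.5624, 0.1364, 0.1281]
tool_rot: [0.591, 0.807, -0.001, 0.002]
ft_force: [-1.5, -5.7, 6.8]
grip_width: 0.0235
```

apply_moves:
  plan: [0.0025,0,-0.0003,0,0,0,0.005,0,-0.0006,0,0,0,0.0075,0,-0.0009,0,0,0]

```text
clock: 12.97
eef_pos: [0.5601, 0.1436, 0.1289]
tool_rot: [0.591, 0.807, -0.001, 0.002]
ft_force: [-1.2, -4.6, 6.1]
grip_width: 0.0232
```

```bash
python3 -c "
from h import *
sl();c=optics.camera('scene'); crop(c['pixels'],240,150,360,270,5,'s8.png');sl()"
```

```text
s -0.0195 lat 0.0007
t 12.97 tcp [0.5601 0.1436 0.1289] az 107.57 tilt z [ 0.0022 -0.0034 -1.    ] F [-1.17 -4.58  6.1 ] M [-1.01  0.35  0.06] w 0.0232
s -0.0190 lat 0.0007
t 13.02 tcp [0.56   0.1441 0.129 ] az 107.6 tilt z [ 0.0021 -0.0029 -1.    ] F [-1.17 -4.19  6.58] M [-0.87  0.39  0.04] w 0.023
```

View pics/s8.png

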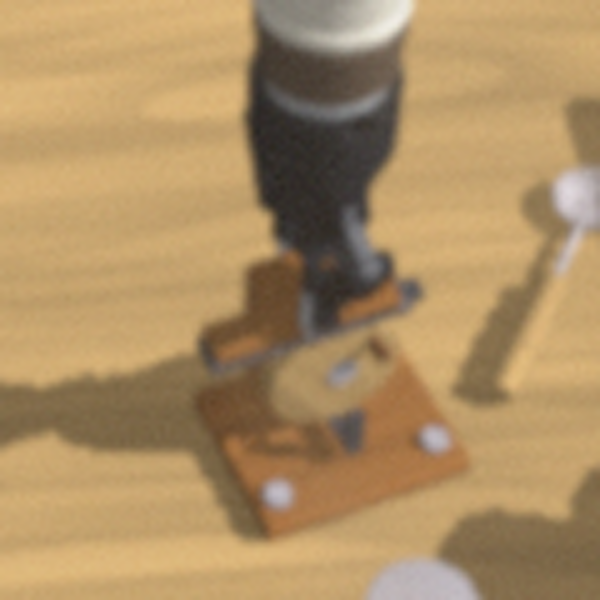

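Dowel now at (380,350) and moving on to the right, with about 9 N net. Continuing.

apply_moves:
  plan: [0.0025,0,-0.0002,0,0,0,0.005,0,-0.0005,0,0,0,0.0075,0,-0.0008,0,0,0]

```text
clock: 13.27
eef_pos: [0.5579, 0.1507, 0.1297]
tool_rot: [0.591, 0.807, -0.001, 0.002]
ft_force: [-1.2, -5.1, 6.2]
grip_width: 0.0232
```

apply_moves:
  plan: [0.0025,0,-0.0003,0,0,0,0.005,0,-0.0006,0,0,0,0.0075,0,-0.0008,0,0,0]

```text
clock: 13.52
eef_pos: [0.5556, 0.1579, 0.1305]
tool_rot: [0.591, 0.807, -0.001, 0.002]
ft_force: [-2.5, -4.9, 5.8]
grip_width: 0.0234
```

apply_moves:
  plan: [0.0025,0,-0.0002,0,0,0,0.005,0,-0.0004,0,0,0,0.0075,0,-0.0006,0,0,0]

```text
clock: 13.77
eef_pos: [0.5534, 0.1651, 0.131]
tool_rot: [0.591, 0.807, -0.001, 0.002]
ft_force: [-1.1, -4.7, 5.8]
grip_width: 0.0235
```

apply_moves:
  plan: [0.0025,0,-0.0002,0,0,0,0.005,0,-0.0004,0,0,0,0.0075,0,-0.0006,0,0,0]

```text
clock: 14.02
eef_pos: [0.5511, 0.1723, 0.1316]
tool_rot: [0.591, 0.807, -0.001, 0.002]
ft_force: [-1.2, -3.8, 4.9]
grip_width: 0.0233
```

apply_moves:
  plan: [0.0025,0,0.0001,0,0,0,0.005,0,0.0001,0,0,0,0.0075,0,0,0,0,0]

```text
clock: 14.27
eef_pos: [0.5489, 0.1795, 0.1318]
tool_rot: [0.591, 0.807, -0.001, 0.002]
ft_force: [-1.4, -4.4, 6.6]
grip_width: 0.0235
```

apply_moves:
  plan: [0.0025,0,0,0,0,0,0.005,0,-0.0001,0,0,0,0.0075,0,-0.0002,0,0,0]

```text
clock: 14.52
eef_pos: [0.5466, 0.1867, 0.1321]
tool_rot: [0.591, 0.807, -0.001, 0.002]
ft_force: [-2.2, -3.6, 6.4]
grip_width: 0.0236
```

apply_moves:
  plan: [0.0025,0,-0.0001,0,0,0,0.005,0,-0.0001,0,0,0,0.007,0,-0.0001,0,0,0]

```text
clock: 14.77
eef_pos: [0.5445, 0.1934, 0.1322]
tool_rot: [0.591, 0.807, -0.0, 0.002]
ft_force: [-1.2, -3.5, 7.4]
grip_width: 0.0236
```

```bash
python3 -c "
from h import *
sl();c=optics.camera('scene'); crop(c['pixels'],240,150,360,270,5,'s9.png');sl()"
```

```text
s 0.0327 lat 0.0008
t 14.77 tcp [0.5445 0.1934 0.1322] az 107.57 tilt z [ 0.0028 -0.0032 -1.    ] F [-1.19 -3.47  7.36] M [-1.27  0.25 -0.08] w 0.0236
s 0.0331 lat 0.0008
t 14.82 tcp [0.5444 0.1938 0.1322] az 107.59 tilt z [ 0.0026 -0.0027 -1.    ] F [-2.21 -3.89  7.49] M [-1.21  0.35 -0.1 ] w 0.0234
```

View pics/s9.png

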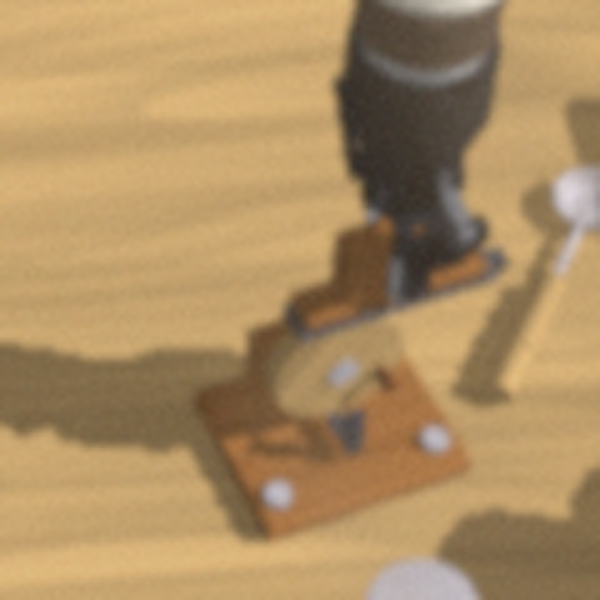

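apply_moves:
  plan: [0.002,0,-0.002,0,0,0,0.003,0,-0.006,0,0,0,0.003,0,-0.011,0,0,0,0.001,0,-0.016,0,0,0,-0.01,0,-0.019,0,0,0,-0.025,0,-0.02,0,0,0,-0.042,0,-0.02,0,0,0,-0.056,0,-0.02,0,0,0,-0.064,0,-0.018,0,0,0,-0.069,0,-0.014,0,0,0,-0.0705,0,-0.01,0,0,0,-0.0705,0,-0.008,0,0,0]

```text
clock: 15.82
eef_pos: [0.5645, 0.1272, 0.1379]
tool_rot: [0.591, 0.807, -0.0, -0.001]
ft_force: [0.6, 0.0, -3.2]
grip_width: 0.0233
```

apply_moves:
  plan: [0,0,0,0,0,0,0,0,0,0,0,0,0,0,0,0,0,0,0,0,0.001,0,0,0]

```text
clock: 16.15
eef_pos: [0.5652, 0.1283, 0.1384]
tool_rot: [0.59, 0.807, 0.0, 0.0]
ft_force: [0.1, 1.3, -3.1]
grip_width: 0.0236
```

apply_moves:
  plan: [0,0,0.001,0,0,0,0,0,0.002,0,0,0,0,0,0.003,0,0,0]

```text
clock: 16.4
eef_pos: [0.565, 0.1278, 0.135]
tool_rot: [0.59, 0.807, 0.0, 0.0]
ft_force: [0.1, -0.5, -2.2]
grip_width: 0.0233
```

apply_moves:
  plan: [0,0,0.0005,0,0,0,0,0,0.001,0,0,0,0,0,0.0014,0,0,0]

```text
clock: 16.65
eef_pos: [0.5651, 0.1277, 0.134]
tool_rot: [0.59, 0.807, 0.0, 0.0]
ft_force: [-0.9, 0.4, 1.6]
grip_width: 0.0234
```

apply_moves:
  plan: [0,0,0.0004,0,0,0,0,0,0.0009,0,0,0]

```text
clock: 16.82
eef_pos: [0.5651, 0.1277, 0.1334]
tool_rot: [0.59, 0.807, 0.0, 0.0]
ft_force: [-1.9, 0.4, 3.4]
grip_width: 0.0234
```

apply_moves:
  plan: [0,0,0.0005,0,0,0,0,0,0.0009,0,0,0]

```text
clock: 16.98
eef_pos: [0.5652, 0.1277, 0.1326]
tool_rot: [0.59, 0.807, 0.0, 0.0]
ft_force: [-1.8, -0.5, 6.0]
grip_width: 0.0235
```

apply_moves:
  plan: [0.0015,0,0,0,0,0,0.0035,0,0,0,0,0,0.006,0,0,0,0,0]

```text
clock: 17.23
eef_pos: [0.5638, 0.1319, 0.1329]
tool_rot: [0.591, 0.807, -0.0, 0.002]
ft_force: [-1.5, -4.3, 6.4]
grip_width: 0.0234
```

apply_moves:
  plan: [0.0025,0,0,0,0,0,0.005,0,0,0,0,0]

```text
clock: 17.4
eef_pos: [0.5623, 0.1368, 0.1329]
tool_rot: [0.591, 0.807, -0.0, 0.002]
ft_force: [-1.1, -4.1, 6.4]
grip_width: 0.0234
```

apply_moves:
  plan: [0.0025,0,0.0001,0,0,0,0.005,0,0.0001,0,0,0,0.0075,0,0.0002,0,0,0]

```text
clock: 17.65
eef_pos: [0.56, 0.144, 0.1328]
tool_rot: [0.591, 0.807, -0.0, 0.002]
ft_force: [-0.7, -4.4, 6.7]
grip_width: 0.0237
```

apply_moves:
  plan: [0.0025,0,0.0001,0,0,0,0.005,0,0.0003,0,0,0,0.0075,0,0.0004,0,0,0]

```text
clock: 17.9
eef_pos: [0.5578, 0.1512, 0.1325]
tool_rot: [0.591, 0.807, -0.0, 0.002]
ft_force: [-3.1, -3.6, 7.3]
grip_width: 0.0232
```

apply_moves:
  plan: [0.0025,0,0,0,0,0,0.005,0,0.0001,0,0,0,0.0075,0,0.0002,0,0,0]

```text
clock: 18.15
eef_pos: [0.5556, 0.1584, 0.1323]
tool_rot: [0.591, 0.807, -0.0, 0.002]
ft_force: [-1.7, -3.3, 7.7]
grip_width: 0.0234
```

```bash
python3 -c "
from h import *
sl();c=optics.camera('scene'); crop(c['pixels'],240,150,360,270,5,'s10.png');sl()"
```

```text
s -0.0040 lat 0.0008
t 18.15 tcp [0.5556 0.1584 0.1323] az 107.59 tilt z [ 0.0024 -0.0023 -1.    ] F [-1.72 -3.29  7.72] M [-0.79  0.49  0.01] w 0.0234
s -0.0035 lat 0.0008
t 18.2 tcp [0.5554 0.1589 0.1323] az 107.61 tilt z [ 0.0022 -0.0018 -1.    ] F [-1.96 -2.89  6.81] M [-0.63  0.5   0.01] w 0.0235
```

View pics/s10.png

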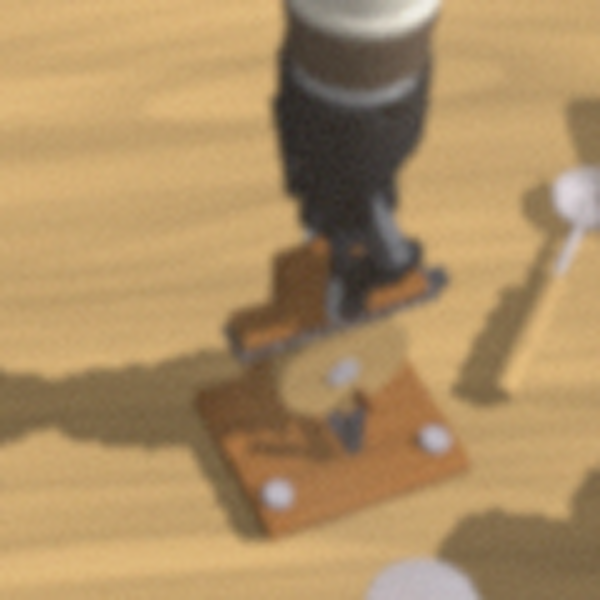

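apply_moves:
  plan: [0.002,0,0,0,0,0,0.004,0,0.0001,0,0,0,0.006,0,0.0002,0,0,0]

```text
clock: 18.45
eef_pos: [0.5547, 0.163, 0.1323]
tool_rot: [0.591, 0.807, -0.001, 0.003]
ft_force: [0.7, -6.8, 6.9]
grip_width: 0.0237
```

apply_moves:
  plan: [0.002,0,0.0001,0,0,0,0.004,0,0.0002,0,0,0,0.006,0,0.0004,0,0,0]

```text
clock: 18.7
eef_pos: [0.5538, 0.1687, 0.1323]
tool_rot: [0.591, 0.807, 0.0, 0.004]
ft_force: [1.5, -6.6, 7.3]
grip_width: 0.0234
```

Tangential force jumped from 3.3 to 6.8 N and the rim height stopped changing, which suggests the dowel is at the stop. I'll lift clear and look.

apply_moves:
  plan: [0.001,0,-0.002,0,0,0,0.002,0,-0.006,0,0,0,0.003,0,-0.014,0,0,0,0.003,0,-0.025,0,0,0,0.003,0,-0.04,0,0,0,0.003,0,-0.053,0,0,0,0.003,0,-0.062,0,0,0,0.003,0,-0.067,0,0,0,0.003,0,-0.068,0,0,0,0.003,0,-0.068,0,0,0]

```text
clock: 19.53
eef_pos: [0.5502, 0.1739, 0.1982]
tool_rot: [0.59, 0.807, -0.0, -0.0]
ft_force: [0.5, -0.8, -3.5]
grip_width: 0.0228
```

```bash
python3 -c "
from h import *
sl();c=optics.camera('scene'); crop(c['pixels'],270,190,350,270,7,'s11.png');sl()"
```

```text
s 0.0124 lat 0.0003
t 19.53 tcp [0.5502 0.1739 0.1982] az 107.66 tilt z [-3.e-04  0.e+00 -1.e+00] F [ 0.55 -0.83 -3.48] M [ 0.01 -0.01 -0.03] w 0.0228
s 0.0124 lat 0.0000
t 19.58 tcp [0.5499 0.1738 0.1977] az 107.66 tilt z [-1.3e-03 -3.0e-04 -1.0e+00] F [ 0.48 -0.25 -2.88] M [0.02 0.02 0.03] w 0.0233
```

View pics/s11.png

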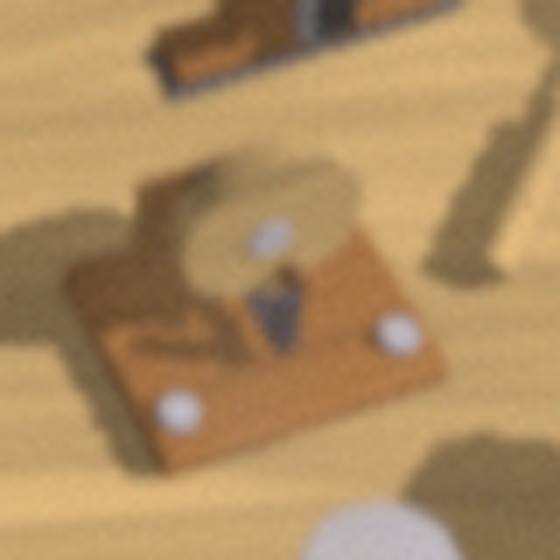

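```bash
python3 -c "
from h import *
sl(); go((.5287,-.2467,.2),87.6)"
```

```text
s 0.0124 lat 0.0000
t 19.58 tcp [0.5499 0.1738 0.1977] az 107.66 tilt z [-1.3e-03 -3.0e-04 -1.0e+00] F [ 0.48 -0.25 -2.88] M [0.02 0.02 0.03] w 0.0233
shift [-0.3943 -0.1477 -0.0022] rot [-1.3e-03  1.0e-04  3.5e-01] dist 0.421
```

apply_moves:
  plan: [-0.01,-0.004,0,0,0,0.01,-0.03,-0.011,0,0,0,0.03,-0.06,-0.022,0,0,0,0.06,-0.095,-0.036,0,0,0,0.09,-0.13,-0.049,0,0,0,0.13,-0.165,-0.062,0,0,0,0.16,-0.2,-0.075,0,0,0,0.19,-0.235,-0.088,0,0,0,0.22,-0.27,-0.101,-0.001,0,0,0.25,-0.305,-0.114,-0.001,0,0,0.28,-0.335,-0.125,-0.002,0,0,0.305,-0.358,-0.134,-0.002,0,0,0.325]

```text
clock: 20.58
eef_pos: [0.5297, -0.2114, 0.1997]
tool_rot: [0.715, 0.7, -0.001, -0.0]
ft_force: [0.3, -0.1, -3.2]
grip_width: 0.0235
```

```bash
python3 -c "
from h import *
sl(); go((.5287,-.2467,.2),87.6)"
```

```text
s -0.3489 lat -0.1350
t 20.58 tcp [ 0.5297 -0.2114  0.1997] az 88.78 tilt z [-1.3e-03 -6.0e-04 -1.0e+00] F [ 0.3  -0.14 -3.23] M [ 0.03 -0.07  0.01] w 0.0235
shift [-0.0353 -0.0003 -0.0003] rot [-0.0013  0.0006  0.0206] dist 0.035
```

apply_moves:
  plan: [-0.015,0,0,0,0,0.01,-0.027,0,0,0,0,0.02,-0.034,0,0,0,0,0.022,-0.036,0,0,0,0,0.022,-0.036,0,0,0,0,0.022,-0.036,0,0,0,0,0.022]

```text
clock: 21.08
eef_pos: [0.5307, -0.2427, 0.2003]
tool_rot: [0.72, 0.694, 0.0, -0.0]
ft_force: [-0.1, 0.7, -2.4]
grip_width: 0.0235
```

```bash
python3 -c "
from h import *
go((.5287,-.2467,.2),87.6)
st();c,T=wrist(); cv2.imwrite('pics/w5.png',c['pixels'][:,:,::-1]);go((.5287,-.2467,.2),87.6)"
```

```text
shift [-0.004  -0.0019  0.0003] rot [-0.0003 -0.0007  0.0045] dist 0.004
t 21.08 tcp [ 0.5307 -0.2427  0.2003] az 87.86 tilt z [-3.e-04  7.e-04 -1.e+00] F [-0.06  0.71 -2.41] M [ 0.02  0.03 -0.02] w 0.0235
shift [-0.0042 -0.0019  0.0004] rot [-0.0002 -0.0005  0.0048] dist 0.005
```

View pics/w5.png

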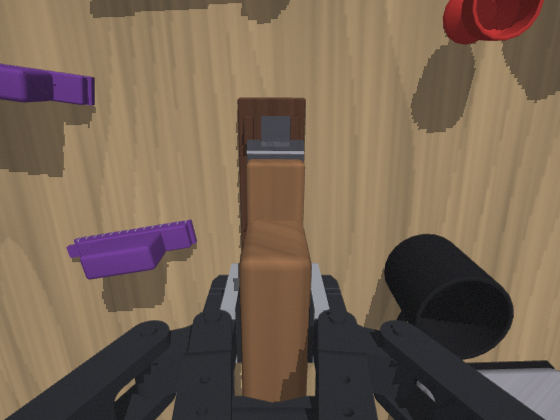

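apply_moves:
  plan: [-0.001,-0.001,0.01,0,0,0.002,-0.002,-0.002,0.03,0,0,0.0045,-0.004,-0.003,0.055,0,0,0.0045,-0.004,-0.003,0.085,0,0,0.0045,-0.004,-0.003,0.11,0,0,0.0045,-0.004,-0.003,0.13,0,0,0.0045,-0.004,-0.003,0.138,0,0,0.0045,-0.004,-0.003,0.14,0,0,0.0045,-0.004,-0.003,0.14,0,0,0.0045,-0.004,-0.003,0.14,0,0,0.0045,-0.004,-0.003,0.14,0,0,0.0045]

```text
clock: 22.05
eef_pos: [0.5288, -0.2483, 0.0622]
tool_rot: [0.722, 0.692, 0.001, 0.002]
ft_force: [1.4, -0.2, -2.4]
grip_width: 0.0235
```

```bash
python3 -c "
from h import *
go((.5278,-.2464,.0295),87.6)
st();c,T=wrist(); crop(c['pixels'],160,60,400,260,3,'w6.png');go((.5278,-.2464,.0295),87.6)"
```

```text
shift [ 0.0019 -0.0012  0.0327] rot [ 0.0033  0.0014 -0.0014] dist 0.033
t 22.05 tcp [ 0.5288 -0.2483  0.0622] az 87.52 tilt z [ 0.0032 -0.0016 -1.    ] F [ 1.36 -0.25 -2.38] M [ 0.03 -0.03  0.02] w 0.0235
shift [ 0.0019 -0.001   0.0326] rot [ 0.0032  0.0013 -0.0015] dist 0.033
```

View pics/w6.png

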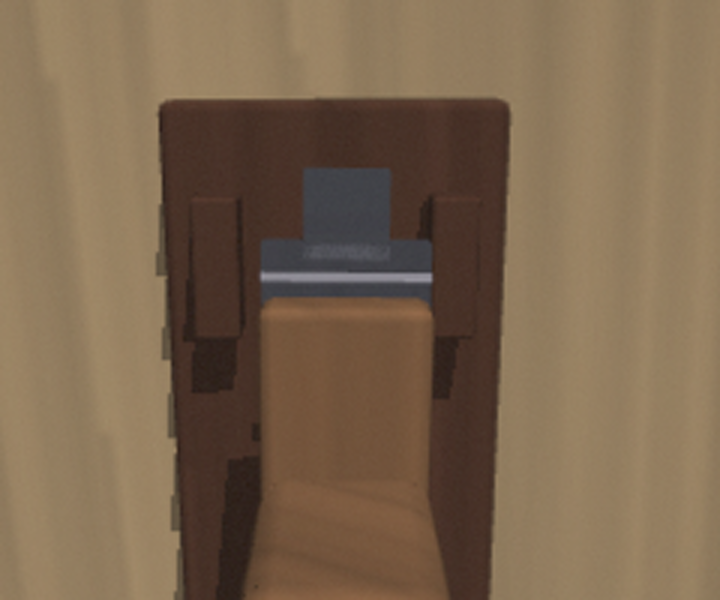

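```bash
python3 -c "
from h import *
c,T=wrist()
e=lambda x,y,z: onz(c,160+x/3-.3,60+y/3-.3,z,T)
zs=T[2,3]; st()
t=toolT()[2,3]-.0173
a=(e(260,241,t+.003)+e(432,241,t+.003))/2; b=(e(216,199,.022)+e(455,199,.022))/2
print('nose edge',a,'cheek end mid',b,'diff',b-a, 'inner gap',e(431,240,.022)-e(240,240,.022))
"
```

```text
t 22.15 tcp [ 0.5285 -0.2483  0.062 ] az 87.51 tilt z [ 0.0027 -0.0013 -1.    ] F [ 0.09  0.28 -2.83] M [-0.02  0.03  0.02] w 0.0236
nose edge [ 0.53109618 -0.18833004  0.04768125] cheek end mid [ 0.52965428 -0.18506938  0.022     ] diff [-0.00144191  0.00326066 -0.02568125] inner gap [ 0.03144571 -0.00137228  0.        ]
```

```bash
python3 -c "
from h import *
i=cv2.imread('pics/w2.png')[:,:,::-1]; crop(i,195,90,350,220,5,'w2c.png')"
```

```text
(no output)
```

View pics/w2c.png

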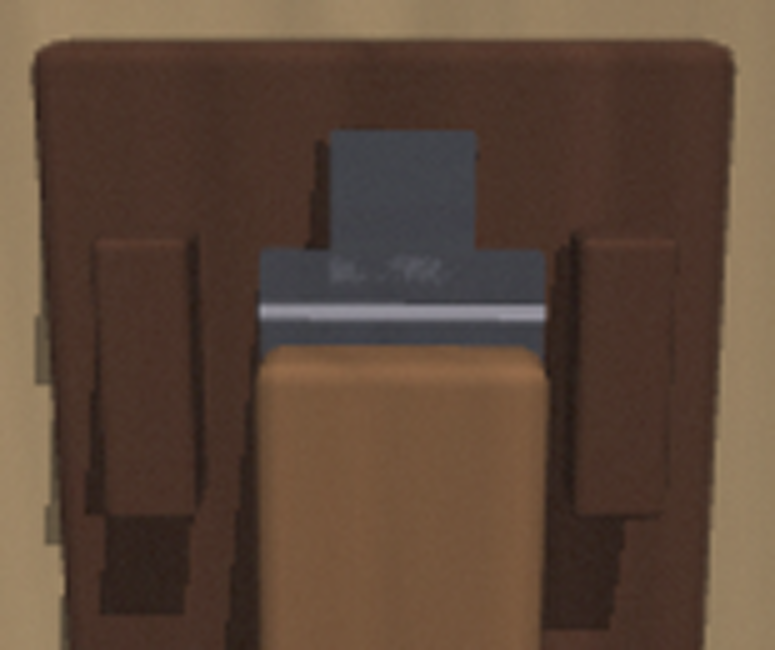

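```bash
python3 -c "
from h import *
c=optics.camera('wrist'); M=np.eye(4);M[:3,:3]=Rdown(87.6);M[:3,3]=[.5287,-.2467,.0293];T=M@np.array(c['tool_from_camera'])
e=lambda x,y,z: onz(c,195+x/5-.4,90+y/5-.4,z,T)
a=(e(260,250,.0155)+e(545,250,.0155))/2;b=(e(145,240,.022)+e(626,240,.022))/2
print(a,b,b-a,'gap',e(578,300,.022)-e(196,300,.022))
go((.5272,-.2457,.0295),87.6)
"
```

```text
[ 0.53104313 -0.18641692  0.0155    ] [ 0.52972544 -0.18466484  0.022     ] [-0.00131769  0.00175208  0.0065    ] gap [ 0.03120796 -0.00130124  0.        ]
shift [ 0.0025 -0.0012  0.0322] rot [ 0.0023  0.001  -0.0016] dist 0.032
```

apply_moves:
  plan: [0.001,-0.0008,0,0.0015,0,-0.0015,0.0017,-0.0013,0.004,0.0023,0.001,-0.0015,0.0017,-0.0013,0.012,0.0023,0.001,-0.0015,0.0017,-0.0013,0.02,0.0023,0.001,-0.0015,0.0017,-0.0013,0.026,0.0023,0.001,-0.0015,0.0017,-0.0013,0.029,0.0023,0.001,-0.0015,0.0017,-0.0013,0.03,0.0023,0.001,-0.0015,0.0017,-0.0013,0.03,0.0023,0.001,-0.0015]

```text
clock: 22.87
eef_pos: [0.5259, -0.2459, 0.0299]
tool_rot: [0.722, 0.692, -0.001, -0.002]
ft_force: [-0.3, -0.4, -1.8]
grip_width: 0.0234
```

```bash
python3 -c "
from h import *
go((.5272,-.2465,.0295),87.6);st()
c,T=wrist(); crop(c['pixels'],195,90,350,220,5,'w7.png');st()"
```

```text
shift [-0.0005  0.0013  0.0004] rot [-0.0031 -0.0013 -0.0001] dist 0.001
t 22.87 tcp [ 0.5259 -0.2459  0.0299] az 87.59 tilt z [-0.0031  0.0014 -1.    ] F [-0.28 -0.4  -1.8 ] M [ 0.02 -0.02 -0.  ] w 0.0234
t 22.92 tcp [ 0.5261 -0.2461  0.0301] az 87.59 tilt z [-0.0025  0.0012 -1.    ] F [-0.11 -0.4  -2.36] M [ 0.06 -0.02  0.02] w 0.0236
```

View pics/w7.png

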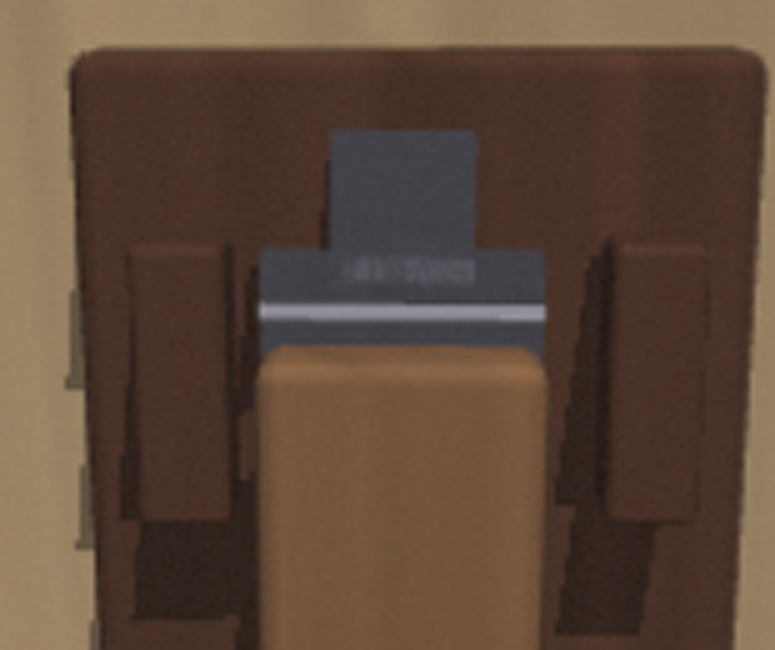

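apply_moves:
  plan: [-0.0002,0.0005,0,0,0,0,-0.0002,0.0008,0,0,0,0,-0.0002,0.0008,0.0005,0,0,0,-0.0002,0.0008,0.001,0,0,0,-0.0002,0.0008,0.001,0,0,0,-0.0002,0.0008,0.001,0,0,0]

```text
clock: 23.42
eef_pos: [0.527, -0.2463, 0.0294]
tool_rot: [0.722, 0.692, -0.0, -0.001]
ft_force: [0.3, -0.5, -2.3]
grip_width: 0.0232
```

```bash
python3 -c "
from h import *
go((.5272,-.2465,.0293),87.6);st()
c,T=wrist(); crop(c['pixels'],195,90,350,220,5,'w8.png');st()"
```

```text
shift [-0.0002  0.0002  0.0001] rot [-0.0023 -0.001  -0.0001] dist 0.0
t 23.42 tcp [ 0.527  -0.2463  0.0294] az 87.59 tilt z [-0.0022  0.0011 -1.    ] F [ 0.27 -0.47 -2.33] M [ 0.   -0.01 -0.06] w 0.0232
t 23.47 tcp [ 0.527  -0.2463  0.0295] az 87.59 tilt z [-0.0022  0.001  -1.    ] F [ 0.46 -0.26 -2.85] M [-0.02 -0.03  0.04] w 0.0234
```

View pics/w8.png

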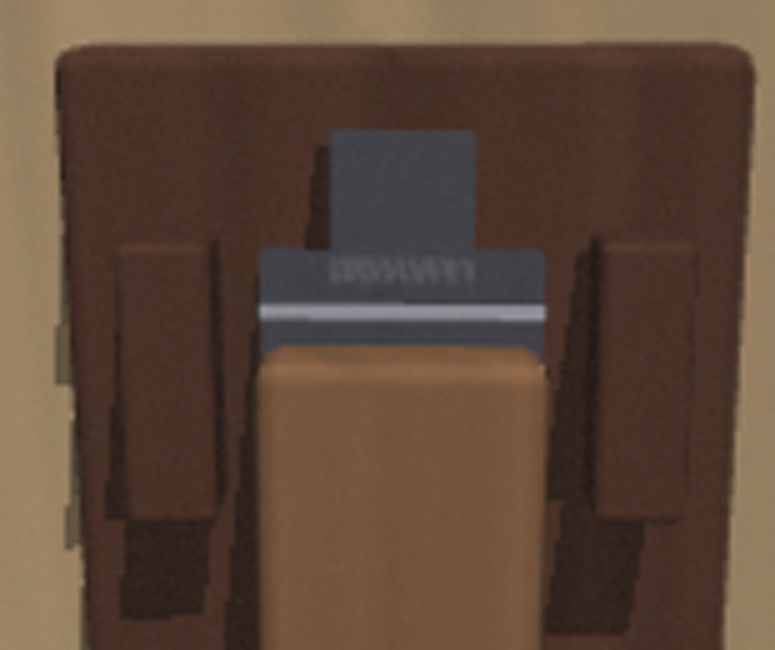

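apply_moves:
  plan: [0,0,0.0005,0,0,0,0,0,0.001,0,0,0,0,0,0.001,0,0,0]

```text
clock: 23.72
eef_pos: [0.527, -0.2463, 0.0293]
tool_rot: [0.722, 0.692, -0.0, -0.001]
ft_force: [-2.4, 1.6, 4.5]
grip_width: 0.0233
```

apply_moves:
  plan: [0,0,0.0003,0,0,0,0,0,0.0005,0,0,0]

```text
clock: 23.88
eef_pos: [0.527, -0.2463, 0.0293]
tool_rot: [0.722, 0.692, -0.0, -0.001]
ft_force: [-4.1, 2.0, 8.7]
grip_width: 0.0233
```

apply_moves:
  plan: [0,0,-0.0008,0,0,0,0,0,-0.001,0,0,0]

```text
clock: 24.05
eef_pos: [0.527, -0.2463, 0.0294]
tool_rot: [0.722, 0.692, -0.0, -0.001]
ft_force: [-2.0, 1.1, 2.0]
grip_width: 0.0234
```

apply_moves:
  plan: [0,0,0,0,0,0,0,0,0,0,0,0,0,0,0,0,0,0,0,0,0,0,0,0,0,0,0,0,0,0,0,0,0,0,0,0,0,0,0,0,0,0]
  grip: 0.0854

```text
clock: 24.63
eef_pos: [0.527, -0.2463, 0.0288]
tool_rot: [0.722, 0.692, -0.0, -0.001]
ft_force: [0.8, -0.4, -0.7]
grip_width: 0.0851
```

apply_moves:
  plan: [0,0,-0.005,0,0,0,0,0,-0.02,0,0,0,0,0,-0.045,0,0,0,0,0,-0.075,0,0,0,0,0,-0.105,0,0,0,0,0,-0.135,0,0,0,0,0,-0.155,0,0,0,0,0,-0.167,0,0,0,0,0,-0.171,0,0,0,0,0,-0.171,0,0,0,0,0,-0.171,0,0,0]

```text
clock: 25.55
eef_pos: [0.527, -0.2463, 0.1993]
tool_rot: [0.722, 0.692, -0.001, -0.002]
ft_force: [-0.0, -0.6, 0.0]
grip_width: 0.0856
```

```bash
python3 -c "
from h import *
st();c,T=wrist(); crop(c['pixels'],170,60,370,270,2.8,'w9.png');np.save('w9T.npy',T)
c=optics.camera('top');cv2.imwrite('pics/top9.png',c['pixels'][:,:,::-1])
c=optics.camera('scene');crop(c['pixels'],270,190,350,270,7,'s12.png');st()"
```

```text
t 25.55 tcp [ 0.527  -0.2463  0.1993] az 87.59 tilt z [-0.003   0.0014 -1.    ] F [-0.05 -0.64  0.01] M [ 0.   -0.01  0.01] w 0.0856
t 25.7 tcp [ 0.5265 -0.2461  0.1983] az 87.59 tilt z [-0.005   0.0024 -1.    ] F [-0.41  0.46 -0.42] M [ 0.02  0.03 -0.03] w 0.0851
```

View pics/w9.png

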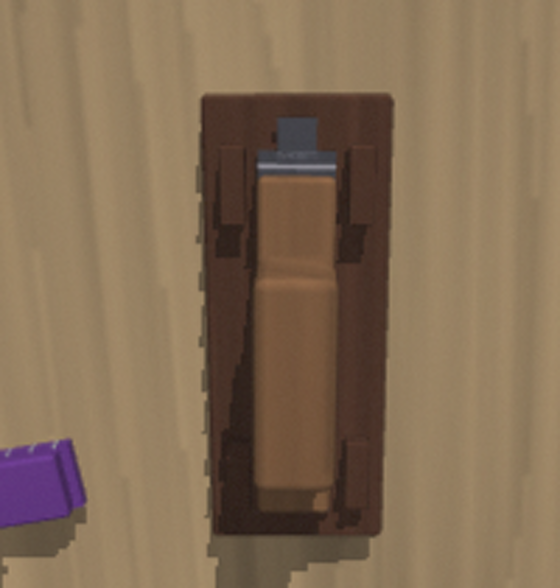

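View pics/top9.png

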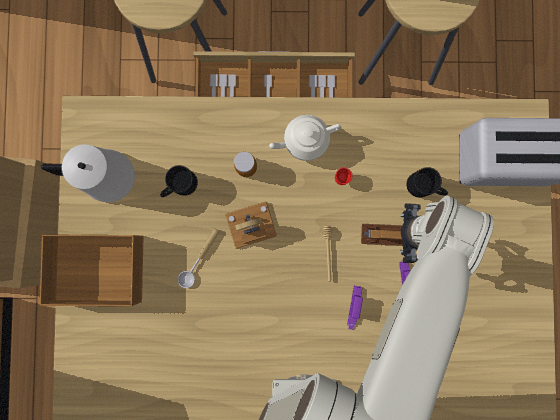

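View pics/s12.png

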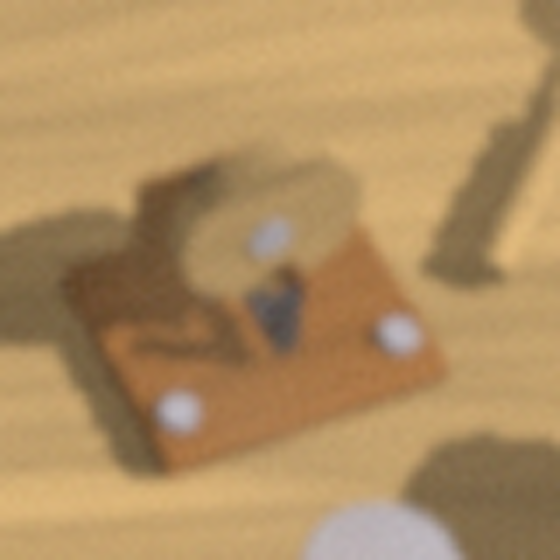

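```bash
python3 -c "
from h import *
print(bot.job_done()); st()"
```

```text
the job is handed in; nothing more can be done
None
the job is handed in; nothing more can be done
```

I filed the disc's rim round to the steel stop in three nose-first strokes, laid the file back in its rest and handed the job in at about 26 s.

- **Strokes:** The press read about 7–10.4 N above the held-file baseline (noise about 1 N) once a stroke was moving. I lifted the file clear of the rim for each return.
- **Stop:** Near the end of the third stroke the tangential force jumped from about 3.3 N to 6.8 N. It stayed there over about 10 mm of travel while the rim height stopped changing. The pictures afterwards show the dowel directly above the steel stop. I did not measure its final angle separately.
- **File:** It sits flat and centred between the rest's cheeks, nose the same way as at the start, to about 1 mm.
- **Breakfast things and look-alikes:** The teapot, mugs, egg cup, jar, dipper and spoon are where they stood in the last top view. The purple look-alikes were not touched, though the arm hid part of them in that view.
- **Disagreement:** The top and wrist cameras placed the disc about 2.7 mm apart sideways. I aimed between them, which is within the margin of the sole's width.

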